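# Send a bush and a drawer knob down the right chutes

## Robot

A 7-joint arm with a two-finger parallel gripper is mounted at the origin on the work surface. World frame = base frame: x ahead of the robot, y to its left, z up, the work surface at z = 0. Lengths are in m, angles in rad, forces in N, time in s.
With the tool pointing down it reaches from about 0.425 to 0.925 m from the base axis. Payload 6.8 kg.
Tool frame: the origin (TCP) lies midway between the tips of the shut fingers; the grasp point (between the pads) lies 19 mm behind it; x points along the fingers, z is the direction in which the jaws open and shut, and the axes are right-handed (so a half turn about x gives the same grasp; the last joint's range is limited). The gripper opens to 85 mm and grips with 20 to 120 N. Pads are 22 mm wide; open, the fingers measure 114 mm over their backs; the gripper's body (76 mm by 85 mm) begins 54 mm behind the grasp point. The pads swing forward as they close: fully open they stand 13 mm farther back than shut.
Start: joints at [1.144, 0.477, 0.022, 1.555, -0.011, 1.109, -0.083], TCP at [0.212, -0.641, 0.231] pointing down, gripper open.
Joint ranges: [-2.96, 2.96], [-0.34, 2.1], [-1.41, 1.46], [0.24, 2.44], [-1.37, 4.51], [0.17, 1.92], [-2.96, 2.96]. Speed limits (rad/s): [2.39, 2.39, 3.14, 3.14, 3.14, 3.14, 3.14].

## Interface

Orientations are given as a unit quaternion [w, x, y, z].
In Python, from station import bot gives the robot as it stands. The module is installed in compiled form; this text tells all that it offers.
- The arm moves only by the shell command python3 -m jog 'ROWS' [FORCE]. ROWS is text: rows parted by semicolons, each of 7 numbers parted by spaces: the shift along the tool's x, y, z in mm, then the turn, a rotation vector about the tool's x, y, z in units of 6 degrees (1.0 is 6 degrees), then the finger opening in mm, from 0 to 85.4. A call has 1 to 5 rows; each row shifts and turns the commanded pose from where the row before left it, along the tool's axes as they then stand; what a row does not reach is not made up. A row lasts 1/10 s, in which the tool goes at most 50 mm and 8.59 degrees, less where a joint would pass 70% of its speed; a pose out of reach is approached as far as the arm can. A call with a gripper value outside its range is refused whole. The fingers move at their own pace and stop on an object; FORCE is the grip in N (left out, the last holds). Time passes only in rows, so rows that do not move let the fingers close. It gives the time, the measured TCP pose, the force and the opening at its end, in the units of the state.
- bot.get_obs(): the state, without advancing time (a new reading comes with each control period).
- bot.read_camera(name): name is "scene" or "top" or "wrist"; returns (picture, depth): 400x640x3 uint8, red, green, blue; 400x640 float32, m along the optical axis (not along the pixel's ray), 0 where there is no reading.
- bot.calibration(name): a dict with "fx", "fy", "cx", "cy" (pixels), "D" ([k1, k2, p1, p2, k3] as OpenCV has them; the pictures are not rectified), "T" (4x4, takes a point from camera to world coordinates). Camera axes: x right, y up, looking along -z (the intrinsics and any distortion apply to the point x, -y, -z); pixel columns grow to the right and rows downward; lengths in m; the calibration is good to about 2 mm. A picture is of the moment at which its call begins: read the wrist's pose just before it. calibration takes no time and is no camera call; for the wrist camera it gives the pose at the moment of the call.
- bot.hand_in(): hands the job in, once; it reports no verdict.
The state is a dict: "t": time; "q": joint angles; "joint_vel": joint speeds; "joint_torque": joint torques, N m; "eef_pos": TCP position; "tool_rot": TCP orientation; "contact_force": force on the tool from outside, world axes, zero at the start; "torque": the same for the moment, N m; "gripper_width": opening from 0.0 (shut) to 1.0 (fully open).
Only numpy, scipy, OpenCV 4.12 (cv2) and the standard library are available. Lean on these libraries where they do the work, as an engineer would, in place of code of your own. Each camera call takes 0.05 s, during which the arm holds its last target.

## Task

Sort two parts through the little hopper on the bench, one after the other: first the brass bush, which has to come out in the blue tray, then the pale wooden drawer knob, which has to come out in the red tray. Before dropping each one into the hopper, lean the yellow-knobbed lever well over, away from the tray you want, because the flap shuts the side it leans to.

Things in the scene. Friction and masses are not known exactly. Their poses are not given: they have to be found in the camera images.
- brass_bush_mid (a point): Centre (half-way up) of the brass bush: a yellow-metal tube standing upright, 32 mm outside diameter, 18 mm bore, 40 mm tall, about 170 g; its own z axis is the tube's axis. A dark grey steel bush of the same shape stands near it and is not wanted.
- pale_knob_mid (a point): Centre (half-way up) of the pale wooden drawer knob, standing on its narrow foot: 40 mm tall, foot 26 mm across, waist 20 mm, cylindrical head 32 mm across from 17 to 40 mm above the bench, about 30 g; its own z axis points up. A dark brown knob of the same shape stands near it and is not wanted.
- hopper_mouth (a point): Centre of the hopper's square open mouth, in the plane of its rim, 225 mm above the bench. The opening is 106 mm along x by 110 mm along y, walls 6 mm thick. z is up, x points across the sorting stand, away from the lever, y along it, from one tray to the other; the stand may be turned a little on the bench. The trays lie at y = +123 mm and y = -123 mm of this frame, out from under the hopper; the roof-shaped chute below the flap leads down to each.
- diverter (a joint): Angle of the flap and its lever, one rigid piece on an axle along the hopper's x axis, 100 mm below the rim. 0 = upright; positive leans towards +y of the hopper frame, negative towards -y; stops at +0.6 and -0.6 rad. Stays where it is left by friction (1 to 2 N at the lever's knob moves it). The 90 mm flap inside the hopper shuts the side it leans to, so a part goes to the other side: leaning to +y sends it into the tray at -y.
- lever_knob (a point): Centre of the lever's round yellow knob, 24 mm in diameter, on a 10 mm steel rod in front of the hopper (95 mm from the hopper's middle towards its -x, 36 mm clear of the front wall). It swings with the diverter on a radius of 110 mm about the axle: 235 mm above the bench when upright, 216 mm and 62 mm to the side at the stops.
- blue_tray_floor (a point): Centre of the inner floor of the blue tray, 14 mm above the bench; the tray is 104 mm across (along the hopper's x) by 108 mm (along y), long sides 62 mm high, low lips at the ends. It may stand at either end of the stand.
- red_tray_floor (a point): Centre of the inner floor of the red tray, the same size, always at the end opposite to the blue one.

How it is judged:
On the way, in this order (a step that is already met when the one before it is completed fails the run):
1. the brass bush falls through the hopper while the lever leans well away from the blue tray (x of brass_bush_mid in the frame of hopper_mouth between -0.055 and 0.055 m and y of brass_bush_mid in the frame of hopper_mouth between -0.058 and 0.058 m and z of brass_bush_mid in the frame of hopper_mouth between -0.11 and -0.005 m and ((y of blue_tray_floor in the frame of hopper_mouth above 0 m and value of joint diverter below -0.35 rad) or (y of blue_tray_floor in the frame of hopper_mouth below 0 m and value of joint diverter above 0.35 rad))).
2. the brass bush has settled in the blue tray (x of brass_bush_mid in the frame of blue_tray_floor between -0.056 and 0.056 m and y of brass_bush_mid in the frame of blue_tray_floor between -0.07 and 0.07 m and z of brass_bush_mid in the frame of blue_tray_floor between 0 and 0.07 m and linear speed of brass_bush below 0.15 m/s), for 0.2 s.
3. the pale knob falls through the hopper while the lever leans well away from the red tray (x of pale_knob_mid in the frame of hopper_mouth between -0.055 and 0.055 m and y of pale_knob_mid in the frame of hopper_mouth between -0.058 and 0.058 m and z of pale_knob_mid in the frame of hopper_mouth between -0.11 and -0.005 m and ((y of red_tray_floor in the frame of hopper_mouth above 0 m and value of joint diverter below -0.35 rad) or (y of red_tray_floor in the frame of hopper_mouth below 0 m and value of joint diverter above 0.35 rad))).
4. the pale knob has settled in the red tray (x of pale_knob_mid in the frame of red_tray_floor between -0.056 and 0.056 m and y of pale_knob_mid in the frame of red_tray_floor between -0.07 and 0.07 m and z of pale_knob_mid in the frame of red_tray_floor between 0 and 0.07 m and linear speed of pale_knob below 0.15 m/s), for 0.2 s.
At the end, for the whole second after the job is handed in: Bush lying in the blue tray, pale knob in the red (slower than 0.15 m/s, centre within 56 mm across, 70 mm along of the tray middle, under 70 mm above its floor); each went through the hopper, bush first, with the lever over 0.35 rad away from its tray (all of step 2 and all of step 4); the robot touches nothing.
It also fails if it takes over 72 s, if anything falls off the work surface, if the arm or the gripper's body presses on something with over 40 N, if the wrist force passes 120 N, or if a joint passes its speed limit or range.

## Working session

There is one attempt and no reset: what is moved stays moved. The work goes in short steps, Python scripts to look and compute and a shell command to move; the robot and the scene stay as the last step left them, time stands still between calls to the robot, and variables do not carry over. Pictures are saved under pics/ and viewed, and the job is handed in when it is done.

```bash
mkdir -p pics; python3 - <<'E'
from station import bot
import cv2
o=bot.get_obs()
for k in o: print(k,o[k])
for n in ("scene","top","wrist"):
    p,d=bot.read_camera(n); cv2.imwrite(f"pics/{n}0.png",p[:,:,::-1])
    import numpy as np; np.savez(f"{n}0.npz",p=p,d=d,**bot.calibration(n))
    print(n,bot.calibration(n))
E
```

```text
t 0.0
q [ 1.14387236  0.47779203  0.0223537   1.55649536 -0.01151587  1.1093293
 -0.08307602]
joint_vel [-0.00029443 -0.00021302  0.00164924  0.00114537 -0.00080907 -0.00029047
  0.00013087]
joint_torque [ 1.45333115e-04 -5.96466243e+01  1.60795636e+00 -2.81203330e+01
  1.25000841e-02  9.16193094e-03 -9.32636027e-06]
eef_pos [ 0.2113617  -0.64039609  0.23031288]
tool_rot [ 0.57246474  0.41463739  0.57360383 -0.41393067]
contact_force [-0.11752533  0.27300005  0.11177718]
torque [ 0.03095068 -0.01381027  0.0145234 ]
gripper_width 0.9979762278513354
scene {'fx': 490.6366415343165, 'fy': 490.6366415343165, 'cx': 325.2108999718362, 'cy': 200.1654348031616, 'D': array([-0.1318884,  0.       ,  0.       ,  0.       ,  0.       ]), 'T': array([[ 0.63876697, -0.41059762,  0.65068145,  1.31262947],
       [ 0.76914725,  0.31908553, -0.55371195, -0.6482069 ],
       [ 0.01972977,  0.85416276,  0.51963133,  0.77888486],
       [ 0.        ,  0.        ,  0.        ,  1.        ]])}
top {'fx': 378.0327270897715, 'fy': 378.0327270897715, 'cx': 324.0284988315858, 'cy': 199.99490352296823, 'D': array([-0.01319691,  0.        ,  0.        ,  0.        ,  0.        ]), 'T': array([[ 0.00604953,  0.98900671, -0.14774683,  0.40884444],
       [-0.99982572,  0.00337266, -0.01836178, -0.01608389],
       [-0.01766163,  0.14783216,  0.98885475,  1.07855268],
       [ 0.        ,  0.        ,  0.        ,  1.        ]])}
wrist {'fx': 324.80756865200635, 'fy': 324.80756865200635, 'cx': 319.46234074128006, 'cy': 197.24190349226458, 'D': array([-0.06425042,  0.        ,  0.        ,  0.        ,  0.        ]), 'T': array([[ 0.31344111,  0.91259315,  0.26254222,  0.2783994 ],
       [-0.94960475,  0.30190476,  0.08428719, -0.61920987],
       [-0.00234283, -0.27573041,  0.96123215,  0.37286671],
       [ 0.        ,  0.        ,  0.        ,  1.        ]])}
```

View pics/scene0.png

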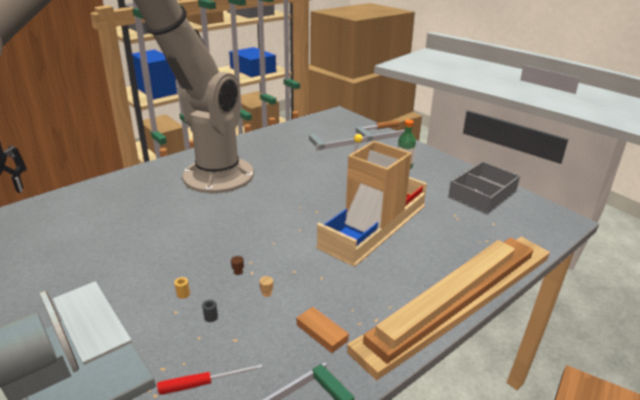

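View pics/top0.png

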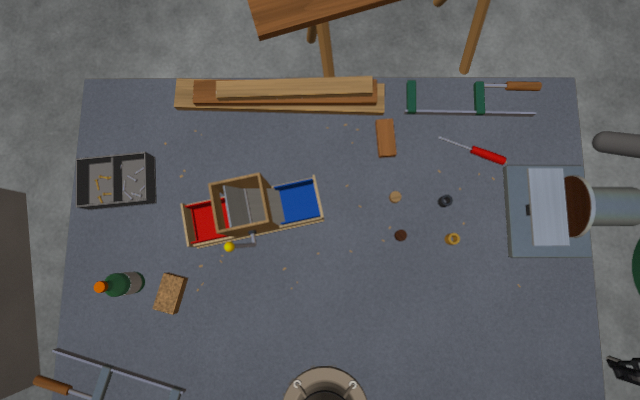

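View pics/wrist0.png

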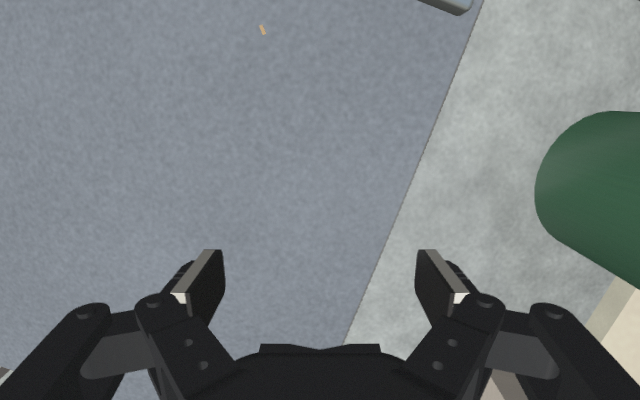

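The top view shows blue at the -y end (300,200), red at the +y end (207,220), the lever knob at (229,246), the brass bush at (453,239) and the pale knob at (396,197). Next I'll turn these into world positions.

```bash
cat > h.py <<'E'
import numpy as np, cv2
def K(c): return np.array([[c['fx'],0,c['cx']],[0,c['fy'],c['cy']],[0,0,1.]])
def rays(c,uv):
    u=cv2.undistortPoints(np.array(uv,float).reshape(-1,1,2),K(c),np.array(c['D'])).reshape(-1,2)
    d=np.c_[u[:,0],-u[:,1],-np.ones(len(u))]; return d
def plane(c,uv,z):
    T=np.array(c['T']); d=rays(c,uv)@T[:3,:3].T; s=(z-T[2,3])/d[:,2]; return T[:3,3]+d*s[:,None]
def cloud(c,uv,dep):
    T=np.array(c['T']); d=rays(c,uv)*np.array(dep).reshape(-1,1); return d@T[:3,:3].T+T[:3,3]
def full(c,d):
    v,u=np.mgrid[:400,:640]; return cloud(c,np.c_[u.ravel(),v.ravel()],d.ravel()).reshape(400,640,3)
E
cat > m.py <<'E'
from h import *
c=dict(np.load('top0.npz')); p=c['p']; P=full(c,c['d'])
hsv=cv2.cvtColor(p,cv2.COLOR_RGB2HSV); H,S,V=[hsv[...,i].astype(int) for i in range(3)]
def rep(n,m,box):
    mm=np.zeros((400,640),bool); a,b,e,f=box; mm[b:f,a:e]=m[b:f,a:e]
    v,u=np.nonzero(mm); X=P[mm]
    print(n,len(u),'uv',u.mean().round(1),v.mean().round(1),'med',np.median(X,0).round(4),'mean',X.mean(0).round(4),'min',X.min(0).round(3),'max',X.max(0).round(3))
    return mm,X
fg=P[...,2]>0.03
for n,(u,v) in dict(brass=(453,239),steel=(445,201),pale=(396,197),brown=(401,235)).items():
    mm,X=rep(n,fg,(u-14,v-14,u+14,v+14))
    cnt,_=cv2.findContours(mm.astype(np.uint8),0,2); k=max(cnt,key=cv2.contourArea); (x,y),r=cv2.minEnclosingCircle(k)
    print('  circ',x,y,r,plane(c,[(x,y)],0.04).round(4))
rep('yellow',(H>22)&(H<35)&(S>180)&(V>120),(215,230,245,260))
rep('blue',(H>105)&(H<125)&(S>150),(270,170,330,225))
rep('red',((H<6)|(H>174))&(S>150),(180,190,240,245))
mm=np.zeros((400,640),bool);mm[165:245,200:280]=(np.abs(P[165:245,200:280,2]-.225)<.006)
X=P[mm]; r=cv2.minAreaRect((X[:,:2]*1000).astype(np.float32)); print('rim',len(X),X[:,2].mean(),r)
v,u=np.nonzero(mm); 
Y=plane(c,np.c_[u,v],.225); print('rim plane',cv2.minAreaRect((Y[:,:2]*1000).astype(np.float32)))
E
python3 m.py
python3 - <<'E'
import cv2
p=cv2.imread('pics/top0.png'); cv2.imwrite('pics/crop1.png',cv2.resize(p[160:260,170:340],None,fx=4.6,fy=4.6,interpolation=2))
p=cv2.imread('pics/scene0.png'); cv2.imwrite('pics/crop2.png',cv2.resize(p[115:275,290:460],None,fx=3.7,fy=3.7,interpolation=2))
E
```

```text
brass 97 uv 452.9 238.0 med [ 0.4604 -0.3485  0.0403] mean [ 0.459  -0.3386  0.0716] min [ 0.409 -0.365  0.03 ] max [ 0.477 -0.016  1.079]
  circ 452.8333435058594 237.5 6.3465681076049805 [[ 0.4619 -0.3486  0.04  ]]
steel 79 uv 445.5 200.0 med [ 0.5647 -0.3326  0.0405] mean [ 0.5631 -0.3292  0.0528] min [ 0.409 -0.349  0.031] max [ 0.579 -0.016  1.079]
  circ 445.9166564941406 199.5 6.103957176208496 [[ 0.5666 -0.3341  0.04  ]]
pale 99 uv 394.9 195.9 med [ 0.5758 -0.1935  0.0408] mean [ 0.5727 -0.19    0.0616] min [ 0.409 -0.208  0.031] max [ 0.59  -0.016  1.079]
  circ 394.78570556640625 196.5 6.165347576141357 [[ 0.5745 -0.1931  0.04  ]]
brown 117 uv 399.9 234.4 med [ 0.4705 -0.2045  0.0409] mean [ 0.4669 -0.1953  0.0938] min [ 0.409 -0.221  0.03 ] max [ 0.485 -0.016  1.079]
  circ 400.0135192871094 234.3378448486328 6.023089408874512 [[ 0.4698 -0.2051  0.04  ]]
yellow 71 uv 228.4 246.4 med [0.4303 0.2109 0.2386] mean [0.4296 0.2119 0.2353] min [0.419 0.201 0.001] max [0.439 0.288 0.245]
blue 1323 uv 298.3 200.8 med [0.5647 0.0755 0.0154] mean [0.5631 0.0756 0.0299] min [ 0.409 -0.016  0.008] max [0.617 0.138 1.079]
red 985 uv 205.7 220.9 med [0.5063 0.3399 0.0162] mean [0.5051 0.3333 0.0342] min [ 0.409 -0.016  0.009] max [0.564 0.383 1.079]
rim 612 0.22524868304360454 ((514.4273681640625, 192.85084533691406), (150.8898162841797, 122.95449829101562), 12.783982276916504)
rim plane ((514.4808959960938, 192.50001525878906), (150.09271240234375, 123.43363952636719), 12.769803047180176)
```

View pics/crop1.png

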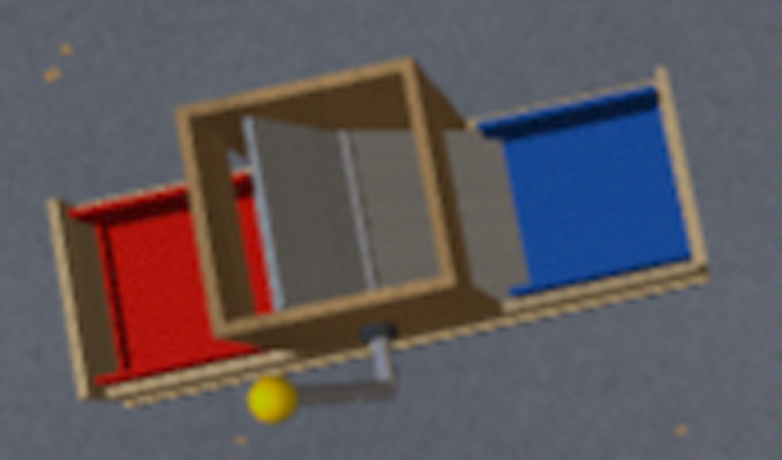

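View pics/crop2.png

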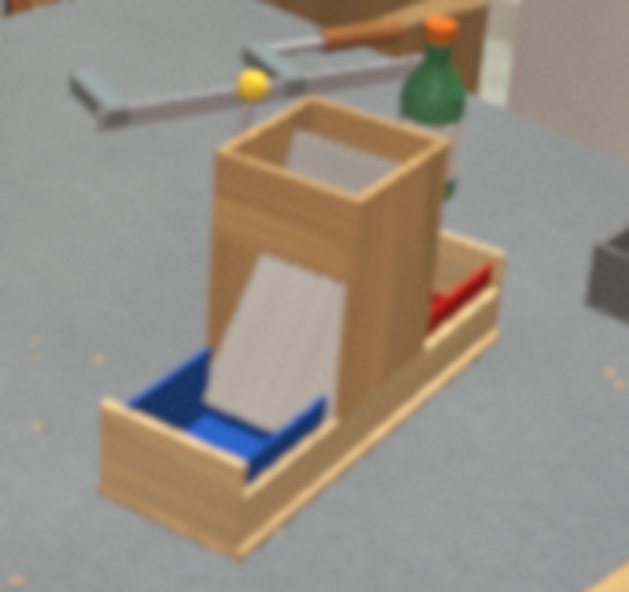

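```bash
python3 - <<'E'
from h import *
c=dict(np.load('top0.npz'))
uv=(np.array([(178,107),(412,60),(458,282),(217,338)])+.5)/4.6-.5+[170,160]
Q=plane(c,uv,.225)[:,:2]; print(Q.round(4),'centre',Q.mean(0))
for i in range(4):
    e=Q[(i+1)%4]-Q[i]; print(np.linalg.norm(e),np.degrees(np.arctan2(e[1],e[0])))
P=full(c,c['d']);
m=np.zeros((400,640),bool);m[165:234,206:272]=np.abs(P[165:234,206:272,2]-.225)<.005
from scipy import ndimage
l,n=ndimage.label(m,np.ones((3,3)));s=ndimage.sum(m,l,range(1,n+1)); k=l==1+np.argmax(s)
v,u=np.nonzero(k);Y=plane(c,np.c_[u,v],.225); print(len(u),cv2.minAreaRect((Y[:,:2]*1000).astype(np.float32)), Y.mean(0))
# fine outer extents per yaw
kn=plane(c,[(228.4,246.4)],.23); 
for yaw in (11.5,12,12.5,13):
    a=np.radians(yaw); 
    R=np.array([[np.cos(a),-np.sin(a)],[np.sin(a),np.cos(a)]])
    C=Q.mean(0)
    print(yaw,'knob in hopper',(kn[0,:2]-C)@R,'blue',(np.array([.5647,.0755])-C)@R)
# scene-camera knob
s=dict(np.load('scene0.npz')); h=cv2.cvtColor(s['p'],cv2.COLOR_RGB2HSV).astype(int)
b=np.zeros((400,640),bool); b[125:150,345:372]=((h[...,0]>20)&(h[...,0]<35)&(h[...,1]>150))[125:150,345:372]
v,u=np.nonzero(b); print(len(u),u.mean(),v.mean())
# triangulate
def ray(c,uv):
    T=c['T']; d=(rays(c,[uv])@T[:3,:3].T)[0]; return T[:3,3],d/np.linalg.norm(d)
A=[];B=[]
for o,d in (ray(c,(228.4,246.4)),ray(s,(u.mean(),v.mean()))):
    M=np.eye(3)-np.outer(d,d);A.append(M);B.append(M@o)
x=np.linalg.lstsq(np.vstack(A),np.hstack(B),rcond=None);print('knob tri',x[0],x[1])
E
```

```text
[[0.5755 0.2679]
 [0.5999 0.1504]
 [0.4879 0.1241]
 [0.4597 0.2426]] centre [0.53075728 0.19623723]
0.11998933657311667 -78.2833879125472
0.11504618237926917 -166.7661392991513
0.12179833225422708 103.41018328259105
0.11861250519603982 12.339946410980016
595 ((530.630126953125, 196.22003173828125), (116.58905792236328, 123.57451629638672), 12.586734771728516) [0.5306684  0.19761176 0.225     ]
11.5 knob in hopper [-0.09557126  0.03695926] blue [ 0.00919018 -0.12508048]
12 knob in hopper [-0.09524509  0.03779186] blue [ 0.00809831 -0.12515592]
12.5 knob in hopper [-0.09491168  0.03862158] blue [ 0.00700582 -0.12522182]
13 knob in hopper [-0.09457103  0.03944836] blue [ 0.0059128  -0.12527819]
46 357.9782608695652 137.65217391304347
knob tri [0.4302863  0.2135875  0.23231444] [1.95571438e-06]
```

```bash
cat > g.py <<'E'
import sys,numpy as np
from scipy.spatial.transform import Rotation as Ro
from station import bot
C=np.array([.531,.196]); A=np.radians(12.5)
def hop(x,y): return C+[np.cos(A)*x-np.sin(A)*y,np.sin(A)*x+np.cos(A)*y]
def st():
    o=bot.get_obs(); q=o['tool_rot']; return o,Ro.from_quat([q[1],q[2],q[3],q[0]])
def go(p,yaw=None):
    "yaw: world direction (deg) of jaw axis, mod 180"
    o,R=st(); M=R.as_matrix(); p=np.array(p); z=M[:,2]
    print('t',round(o['t'],2),'pos',o['eef_pos'].round(4),'x',M[:,0].round(3),'zaxis',z.round(3),'jawyaw',np.degrees(np.arctan2(z[1],z[0])).round(1),'F',o['contact_force'].round(1),'w',round(o['gripper_width'],3),'q7',o['q'][6].round(2))
    T=R
    if yaw is not None:
        best=None
        for k in (0,180):
            a=np.radians(yaw+k); zz=np.array([np.cos(a),np.sin(a),0]); xx=np.array([0,0,-1.]); W=Ro.from_matrix(np.c_[xx,np.cross(zz,xx),zz])
            rv=(R.inv()*W).as_rotvec()
            if best is None or np.linalg.norm(rv)<np.linalg.norm(best[0]): best=(rv,W)
        rv,T=best; print(' turn units total',(np.degrees(rv)/6).round(2))
    d=p-o['eef_pos']
    print(' shift mm in present axes',(R.inv().apply(d)*1000).round(1),' in turned axes',(T.inv().apply(d)*1000).round(1))
E
python3 - <<'E'
from g import *
go([*hop(-.095,-.02),.32],12.5+90)
go([*hop(-.095,-.02),.32],12.5)
print(hop(-.095,0),hop(-.095,.037))
E
```

```text
t 0.15 pos [ 0.2114 -0.6406  0.2305] x [-0.001  0.001 -1.   ] zaxis [ 0.314 -0.95  -0.001] jawyaw -71.7 F [ 0.8 -0.2  0.4] w 0.999 q7 -0.08
 turn units total [ 0.96 -0.01  0.  ]
 shift mm in present axes [ -88.6  469.2 -684. ]  in turned axes [ -89.5  398.  -727.6]
t 0.15 pos [ 0.2114 -0.6406  0.2305] x [-0.001  0.001 -1.   ] zaxis [ 0.314 -0.95  -0.001] jawyaw -71.7 F [ 0.8 -0.2  0.4] w 0.999 q7 -0.08
 turn units total [-1.404e+01 -1.000e-02 -1.000e-02]
 shift mm in present axes [ -88.6  469.2 -684. ]  in turned axes [-89.5 727.6 398. ]
[0.43825188 0.17543824] [0.43024361 0.21156119]
```

```bash
python3 -m jog '-9 39 -29 0.96 0 0 0; -9 39 -29 0 0 0 0; -9 39 -29 0 0 0 0; -9 39 -29 0 0 0 0; -9 39 -29 0 0 0 0' 40; python3 -m jog '-9 39 -29 0 0 0 0; -9 39 -29 0 0 0 0; -9 39 -29 0 0 0 0; -9 39 -29 0 0 0 0; -9 39 -29 0 0 0 0'; python3 - <<'E'
from g import *
go([*hop(-.095,-.02),.32],12.5+90)
E
```

```text
t: 0.65
eef_pos: [0.3676, -0.4524, 0.2765]
tool_rot: [0.551, 0.443, 0.552, -0.443]
contact_force: [0.7, -1.1, 1.4]
gripper_width: 0.143
t: 1.15
eef_pos: [0.5265, -0.2687, 0.3216]
tool_rot: [0.551, 0.443, 0.551, -0.443]
contact_force: [0.6, -0.0, 0.2]
gripper_width: -0.001
t 1.15 pos [ 0.5265 -0.2687  0.3216] x [-0. -0. -1.] zaxis [ 0.216 -0.976  0.   ] jawyaw -77.5 F [ 0.6 -0.   0.2] w -0.001 q7 -1.03
 turn units total [-0.  0.  0.]
 shift mm in present axes [   1.6   10.  -432.8]  in turned axes [   1.6   10.  -432.8]
```

```bash
python3 -m jog '0 2 -48 0 0 0 0; 0 2 -48 0 0 0 0; 0 2 -48 0 0 0 0; 0 2 -48 0 0 0 0; 0 2 -48 0 0 0 0'; python3 -m jog '0 0 -48 0 0 0 0; 0 0 -48 0 0 0 0; 0 0 -48 0 0 0 0; 0 0 -48 0 0 0 0; 0 0 0 0 0 0 0'; python3 - <<'E'
from g import *
go([*hop(-.095,-.02),.20],12.5+90)
import cv2
p,d=bot.read_camera('wrist'); cv2.imwrite('pics/w1.png',p[:,:,::-1])
E
```

```text
t: 1.65
eef_pos: [0.4826, -0.0322, 0.3212]
tool_rot: [0.551, 0.443, 0.551, -0.443]
contact_force: [1.3, -0.9, 0.3]
gripper_width: 0.004
t: 2.15
eef_pos: [0.4395, 0.1604, 0.3217]
tool_rot: [0.553, 0.44, 0.554, -0.439]
contact_force: [-0.6, -0.6, -0.3]
gripper_width: 0.003
t 2.15 pos [0.4395 0.1604 0.3217] x [ 0.     0.003 -1.   ] zaxis [ 0.227 -0.974 -0.003] jawyaw -76.9 F [-0.6 -0.6 -0.3] w 0.003 q7 -1.86
 turn units total [ 0.1  -0.02 -0.01]
 shift mm in present axes [121.7   1.8   5.4]  in turned axes [121.7   2.    5. ]
```

View pics/w1.png

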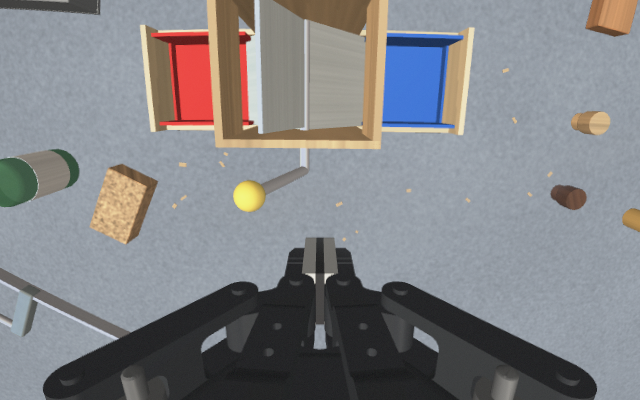

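Wrist view: the fingers are at (320,240), with the knob at (250,195) leaning to the red side. I'll check the knob and rim with this view.

```bash
python3 - <<'E'
from g import *
from h import *
c=bot.calibration('wrist')
print(plane(c,[(250,195)],.232)[0], 'rim outer corners-front',plane(c,[(216,147),(381,147)],.225)[:,:2])
print('expected',hop(-.059,.061),hop(-.059,-.061)); go([*hop(-.095,-.02),.20],12.5+90)
E
```

```text
[0.4346569  0.20809408 0.232     ] rim outer corners-front [[0.46308254 0.24002078]
 [0.49010039 0.12146354]]
expected [0.46019572 0.24278412] [0.48660135 0.12367601]
t 2.2 pos [0.4407 0.1567 0.3214] x [ 0.     0.001 -1.   ] zaxis [ 0.223 -0.975 -0.001] jawyaw -77.1 F [ 0.9 -0.6  0.2] w 0.0 q7 -1.86
 turn units total [ 0.07 -0.01 -0.  ]
 shift mm in present axes [121.4   1.6   1.3]  in turned axes [121.4   1.7   1.2]
```

```bash
python3 -m jog '40 1 0 0 0 0 0; 40 1 0 0 0 0 0; 36 0 0 0 0 0 0; 0 0 -10 0 0 0 0; 0 0 -10 0 0 0 0'; python3 -m jog '0 0 -10 0 0 0 0; 0 0 -8 0 0 0 0; 0 0 -6 0 0 0 0; 0 0 -4 0 0 0 0; 0 0 0 0 0 0 0'; python3 - <<'E'
from g import *
import cv2
go([*hop(-.095,.033),.20],12.5+90)
p,d=bot.read_camera('wrist'); cv2.imwrite('pics/w2.png',p[:,:,::-1])
p,d=bot.read_camera('top'); cv2.imwrite('pics/t2.png',cv2.resize(p[160:260,170:340,::-1],None,fx=4.6,fy=4.6,interpolation=2))
E
```

```text
t: 2.7
eef_pos: [0.4397, 0.1734, 0.2057]
tool_rot: [0.551, 0.443, 0.551, -0.443]
contact_force: [0.8, -0.0, 0.2]
gripper_width: 0.001
t: 3.2
eef_pos: [0.4335, 0.2015, 0.2057]
tool_rot: [0.552, 0.443, 0.552, -0.442]
contact_force: [-0.4, 0.5, -0.2]
gripper_width: 0.005
t 3.2 pos [0.4335 0.2015 0.2057] x [ 0.001  0.    -1.   ] zaxis [ 0.217 -0.976 -0.   ] jawyaw -77.5 F [-0.4  0.5 -0.2] w 0.005 q7 -2.05
 turn units total [ 0.01 -0.   -0.01]
 shift mm in present axes [ 5.7 -1.  -6.6]  in turned axes [ 5.7 -1.  -6.6]
```

View pics/w2.png

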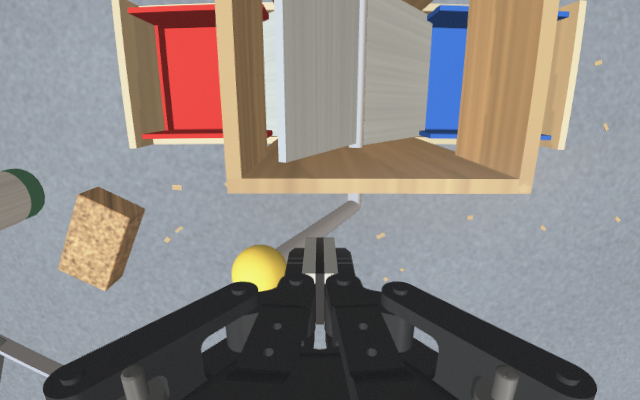

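View pics/t2.png

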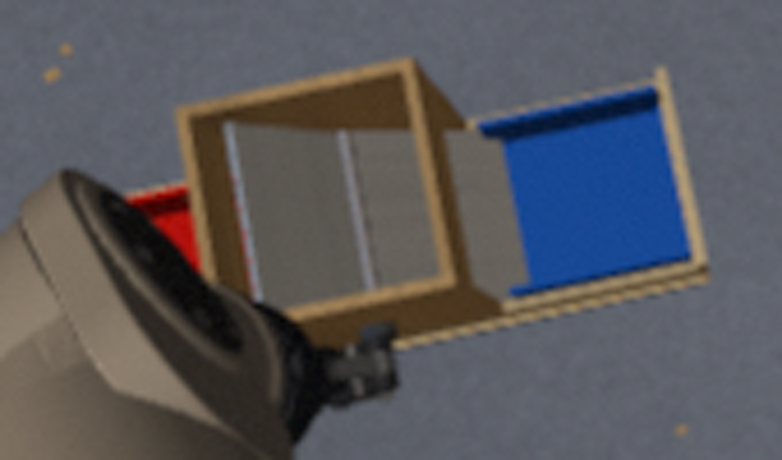

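The lever has moved over: the flap's edge went from about column 250 to 230 in the crop. I'll push a few mm more.

```bash
python3 -m jog '0 0 -4 0 0 0 0; 0 0 -3 0 0 0 0; 0 0 0 0 0 0 0'; python3 - <<'E'
from g import *
go([*hop(-.095,.033),.20],12.5+90)
from h import *
p,d=bot.read_camera('top'); c=bot.calibration('top'); P=full(c,d)
X=P[165:240,200:280].reshape(-1,3); X=(X-[.531,.196,0])
a=A; hx=np.cos(a)*X[:,0]+np.sin(a)*X[:,1]; hy=-np.sin(a)*X[:,0]+np.cos(a)*X[:,1]
s=(np.abs(hx)<.03)&(X[:,2]>.14)&(X[:,2]<.205)&(hy>0)&(hy<.054)
pf=np.polyfit(X[s,2],hy[s],1);print(s.sum(),'flap angle',np.arctan(pf[0]), 'resid',np.std(hy[s]-np.polyval(pf,X[s,2])),np.polyval(pf,.125))
E
```

```text
t: 3.6
eef_pos: [0.4318, 0.2078, 0.2052]
tool_rot: [0.551, 0.442, 0.552, -0.443]
contact_force: [0.2, 0.2, -0.1]
gripper_width: 0.003
t 3.6 pos [0.4318 0.2078 0.2052] x [-0. -0. -1.] zaxis [ 0.217 -0.976  0.   ] jawyaw -77.5 F [ 0.2  0.2 -0.1] w 0.003 q7 -2.07
 turn units total [0. 0. 0.]
 shift mm in present axes [ 5.2 -0.7  0. ]  in turned axes [ 5.2 -0.7  0. ]
563 flap angle 0.5482153155827937 resid 0.0014361583854077878 -0.003010504913457654
```

Flap angle is 0.55 rad, which is well over. Now to the brass bush.

```bash
python3 -m jog '0 0 4 0 0 0 0; -45 0 0 0 0 0 0; -45 0 0 0 0 0 0; -10 0 48 0 0 0 70; 0 0 49 0 0 0 70'; python3 -m jog '0 0 49 0 0 0 70; 0 0 49 0 0 0 70; 0 0 49 0 0 0 70; 0 -10 48 0 0 0 70; 0 -12 48 0 0 0 70'; python3 -m jog '20 -15 42 0 0 0 70; 20 -15 42 0 0 0 70; 20 -15 42 0 0 0 70; 20 -15 42 0 0 0 70; 10 -10 38 0 0 0 70';python3 -m jog '0 0 0 0 0 0 70'; cat > lk.py <<'E'
import sys
from g import *
from h import *
def look(name,lo,hi,z,tgt):
    c=bot.calibration('wrist'); o=bot.get_obs(); p,d=bot.read_camera('wrist'); cv2.imwrite(f'pics/{name}.png',p[:,:,::-1])
    P=full(c,d); m=(P[...,2]>z-.004)&(P[...,2]<z+.004)&(np.linalg.norm(P[...,:2]-tgt,axis=2)<.04)&(d>0.05)
    v,u=np.nonzero(m)
    if len(u)<20: print('few',len(u)); return
    cn,_=cv2.findContours(m.astype(np.uint8),0,1); k=max(cn,key=cv2.contourArea).reshape(-1,2)
    X=plane(c,k,z); (x,y),r=cv2.minEnclosingCircle((X[:,:2]*1000).astype(np.float32)); print('top circle mm',x,y,r,'n',len(u),'uv',u.mean(),v.mean(),'zmed',np.median(P[m][:,2]))
    return
E
python3 - <<'E'
from lk import *
look('w3',0,0,.04,[.461,-.349]); go([.461,-.349,.1])
E
```

```text
t: 4.15
eef_pos: [0.4553, 0.1095, 0.3083]
tool_rot: [0.554, 0.443, 0.551, -0.44]
contact_force: [1.0, -0.7, -0.8]
gripper_width: 0.333
t: 4.65
eef_pos: [0.485, -0.1351, 0.3055]
tool_rot: [0.552, 0.443, 0.551, -0.442]
contact_force: [1.3, -0.4, 0.4]
gripper_width: 0.818
t: 5.15
eef_pos: [0.4592, -0.3515, 0.2136]
tool_rot: [0.55, 0.443, 0.552, -0.443]
contact_force: [0.3, -0.4, 0.8]
gripper_width: 0.821
t: 5.25
eef_pos: [0.458, -0.3555, 0.2134]
tool_rot: [0.549, 0.444, 0.55, -0.446]
contact_force: [-1.1, 0.0, -0.2]
gripper_width: 0.818
top circle mm 461.38818359375 -350.5001220703125 15.86007022857666 n 543 uv 315.0773480662983 172.5303867403315 zmed 0.03958086473774458
t 5.3 pos [ 0.4595 -0.3522  0.2142] x [-0.002  0.    -1.   ] zaxis [ 0.211 -0.977 -0.001] jawyaw -77.8 F [ 1.3  0.5 -0.3] w 0.818 q7 -0.85
 shift mm in present axes [114.2   2.4  -2.8]  in turned axes [114.2   2.4  -2.8]
```

View pics/w3.png

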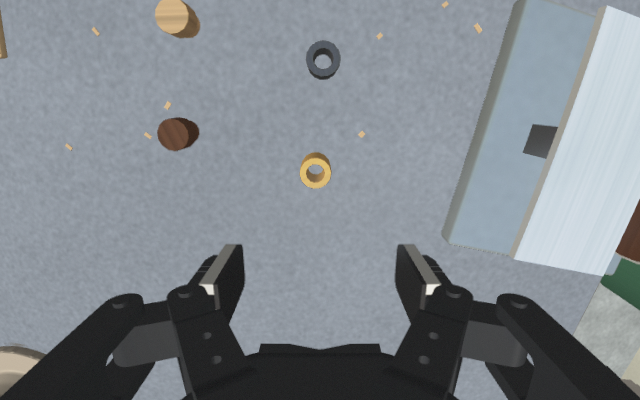

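The brass bush is at (315,172), i.e. world (0.461,-0.350), centred between the fingers. Going down and closing.

```bash
python3 -m jog '45 2 -2 0 0 0 65; 45 0 0 0 0 0 65; 45 0 0 0 0 0 65; 40 0 0 0 0 0 65; 20 0 0 0 0 0 65'; python3 -m jog '7 0 0 0 0 0 65; 0 0 0 0 0 0 65'; python3 - <<'E'
from g import *
go([.461,-.350,.012])
E
python3 -m jog '0 0 0 0 0 0 20; 0 0 0 0 0 0 20; 0 0 0 0 0 0 20; 0 0 0 0 0 0 20; 0 0 0 0 0 0 20' 50
```

```text
t: 5.8
eef_pos: [0.4619, -0.3442, 0.0175]
tool_rot: [0.55, 0.442, 0.553, -0.442]
contact_force: [-0.4, -0.1, -0.0]
gripper_width: 0.761
t: 6.0
eef_pos: [0.4631, -0.3458, 0.0132]
tool_rot: [0.551, 0.442, 0.552, -0.442]
contact_force: [0.0, -0.1, 0.5]
gripper_width: 0.763
t 6.0 pos [ 0.4631 -0.3458  0.0132] x [-0.     0.001 -1.   ] zaxis [ 0.218 -0.976 -0.001] jawyaw -77.4 F [ 0.  -0.1  0.5] w 0.763 q7 -0.89
 shift mm in present axes [ 1.2 -3.   3.6]  in turned axes [ 1.2 -3.   3.6]
t: 6.5
eef_pos: [0.464, -0.3477, 0.0153]
tool_rot: [0.553, 0.443, 0.55, -0.443]
contact_force: [-0.6, 0.2, 6.0]
gripper_width: 0.356
```

```bash
python3 -m jog '-30 0 0 0 0 0 20; -45 0 0 0 0 0 20; -48 0 0 0 0 0 20; -48 0 0 0 0 0 20; -48 0 0 0 0 0 20'; python3 -m jog '-48 0 0 0 0 0 20; -28 5 -35 0 0 0 20; 0 16 -46 0 0 0 20; 0 16 -46 0 0 0 20; 0 16 -46 0 0 0 20';  python3 -m jog '0 16 -46 0 0 0 20; 0 16 -46 0 0 0 20; 0 16 -46 0 0 0 20; 0 16 -46 0 0 0 20; 0 16 -46 0 0 0 20'; python3 -m jog '0 16 -46 0 0 0 20; 0 16 -40 0 0 0 20; 0 6 -20 0 0 0 20; 0 0 0 0 0 0 20; 0 0 0 0 0 0 20'; python3 - <<'E'
from lk import *
go([*hop(0,-.005),.235],12.5+90)
p,d=bot.read_camera('wrist'); cv2.imwrite('pics/w4.png',p[:,:,::-1])
E
```

```text
t: 7.0
eef_pos: [0.4623, -0.3467, 0.2352]
tool_rot: [0.552, 0.443, 0.551, -0.443]
contact_force: [0.4, -0.2, -1.2]
gripper_width: 0.354
t: 7.5
eef_pos: [0.4767, -0.1648, 0.3095]
tool_rot: [0.552, 0.443, 0.551, -0.443]
contact_force: [0.5, -0.1, -1.1]
gripper_width: 0.353
t: 8.0
eef_pos: [0.5049, 0.0771, 0.3093]
tool_rot: [0.552, 0.443, 0.551, -0.442]
contact_force: [0.7, 0.1, -1.2]
gripper_width: 0.354
t: 8.5
eef_pos: [0.5192, 0.1869, 0.3086]
tool_rot: [0.552, 0.442, 0.551, -0.442]
contact_force: [0.1, 0.1, -2.0]
gripper_width: 0.355
t 8.5 pos [0.5192 0.1869 0.3086] x [ 0.    -0.001 -1.   ] zaxis [ 0.217 -0.976  0.001] jawyaw -77.5 F [ 0.1  0.1 -2. ] w 0.355 q7 -1.92
 turn units total [ 0.01  0.01 -0.  ]
 shift mm in present axes [73.6 13.5 -1.4]  in turned axes [73.6 13.5 -1.4]
```

View pics/w4.png

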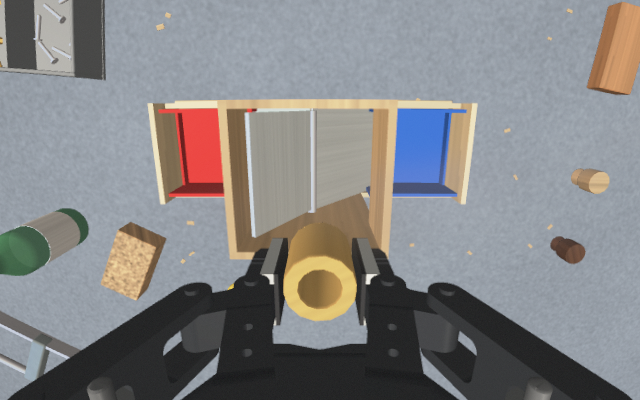

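```bash
python3 -m jog '20 13 -1 0 0 0 20; 25 0 0 0 0 0 20; 20 0 0 0 0 0 20; 3 0 0 0 0 0 20; 0 0 0 0 0 0 20'; python3 - <<'E'
from lk import *
go([*hop(0,-.005),.235],12.5+90)
E
python3 -m jog '0 0 0 0 0 0 50; 0 0 0 0 0 0 50; 0 0 0 0 0 0 50; 0 0 0 0 0 0 50; 0 0 0 0 0 0 50'
python3 -m jog '-45 0 0 0 0 0 50; -40 0 0 0 0 0 50; 0 -20 0 0 0 0 50; 0 -30 0 0 0 0 50'
python3 - <<'E'
from lk import *
p,d=bot.read_camera('wrist'); cv2.imwrite('pics/w5.png',p[:,:,::-1])
p,d=bot.read_camera('scene'); cv2.imwrite('pics/s5.png',cv2.resize(p[115:275,290:460,::-1],None,fx=3.7,fy=3.7))
E
```

```text
t: 9.05
eef_pos: [0.532, 0.1894, 0.2404]
tool_rot: [0.551, 0.443, 0.551, -0.443]
contact_force: [-0.3, -0.3, -1.7]
gripper_width: 0.356
t 9.05 pos [0.532  0.1894 0.2404] x [-0.001 -0.001 -1.   ] zaxis [ 0.215 -0.977  0.001] jawyaw -77.6 F [-0.3 -0.3 -1.7] w 0.356 q7 -1.96
 turn units total [-0.02  0.01  0.01]
 shift mm in present axes [ 5.4  0.4 -1.7]  in turned axes [ 5.4  0.4 -1.7]
t: 9.55
eef_pos: [0.5321, 0.191, 0.2406]
tool_rot: [0.552, 0.443, 0.551, -0.442]
contact_force: [0.1, -0.3, 0.8]
gripper_width: 0.589
t: 9.95
eef_pos: [0.4841, 0.1806, 0.3266]
tool_rot: [0.552, 0.444, 0.551, -0.442]
contact_force: [-0.5, -0.8, -0.1]
gripper_width: 0.587
```

View pics/w5.png

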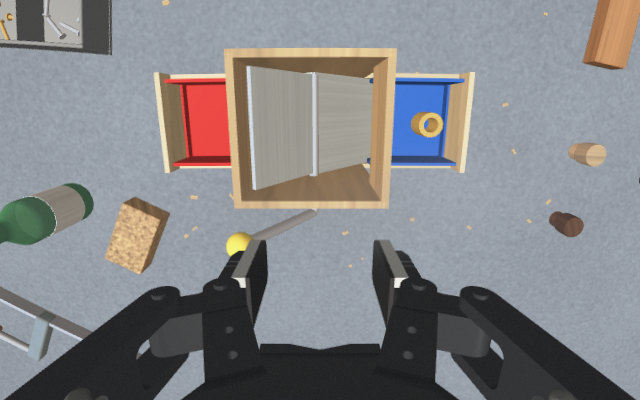

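View pics/s5.png

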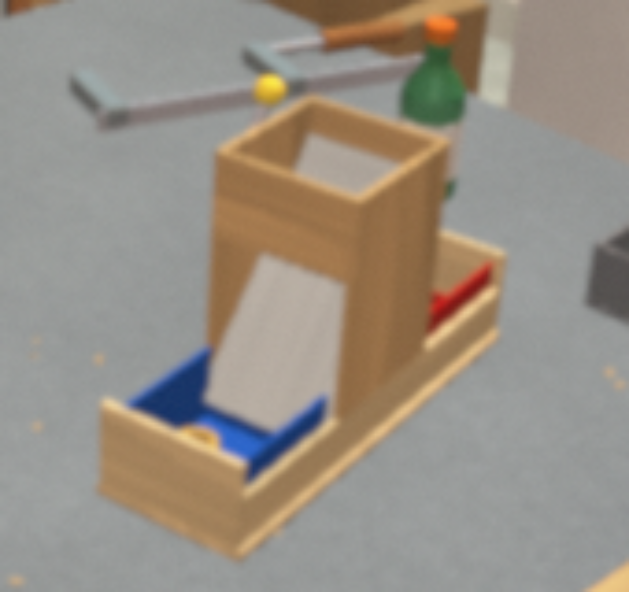

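The brass bush is in the blue tray (wrist view (428,124)). Now I'll go to the +y side of the lever.

```bash
python3 -m jog '0 -25 -40 0 0 0 0; 0 -20 -40 0 0 0 0; 0 0 -30 0 0 0 0; 0 0 0 0 0 0 0'; python3 - <<'E'
from lk import *
go([*hop(-.095,.110),.205],12.5+90)
E
```

```text
t: 10.45
eef_pos: [0.4134, 0.2823, 0.3259]
tool_rot: [0.553, 0.441, 0.554, -0.44]
contact_force: [1.1, 1.1, -0.2]
gripper_width: -0.003
t 10.45 pos [0.4134 0.2823 0.3259] x [ 0.     0.003 -1.   ] zaxis [ 0.224 -0.975 -0.002] jawyaw -77.1 F [ 1.1  1.1 -0.2] w -0.003 q7 -2.15
 turn units total [ 0.07 -0.02 -0.01]
 shift mm in present axes [1.209e+02 1.000e+00 1.000e-01]  in turned axes [120.9   1.1  -0.2]
```

```bash
python3 -m jog '40 1 0 0 0 0 0; 45 0 0 0 0 0 0; 35 0 0 0 0 0 0; 0 0 12 0 0 0 0; 0 0 12 0 0 0 0'; python3 -m jog '0 0 12 0 0 0 0; 0 0 12 0 0 0 0; 0 0 12 0 0 0 0; 0 0 12 0 0 0 0; 0 0 12 0 0 0 0';python3 -m jog '0 0 12 0 0 0 0; 0 0 12 0 0 0 0; 0 0 12 0 0 0 0; 0 0 6 0 0 0 0; 0 0 0 0 0 0 0'; python3 - <<'E'
from lk import *
go([*hop(-.095,-.031),.205],12.5+90)
p,d=bot.read_camera('wrist'); cv2.imwrite('pics/w6.png',p[:,:,::-1])
E
```

```text
t: 10.95
eef_pos: [0.422, 0.2544, 0.206]
tool_rot: [0.551, 0.443, 0.552, -0.442]
contact_force: [-1.3, 4.0, 4.7]
gripper_width: -0.003
t: 11.45
eef_pos: [0.435, 0.1945, 0.2056]
tool_rot: [0.552, 0.443, 0.551, -0.443]
contact_force: [-0.7, 2.0, 0.2]
gripper_width: -0.001
t: 11.95
eef_pos: [0.4438, 0.1536, 0.2051]
tool_rot: [0.551, 0.443, 0.551, -0.443]
contact_force: [-0.7, -0.1, -0.9]
gripper_width: 0.002
t 11.95 pos [0.4438 0.1536 0.2051] x [-0.    -0.001 -1.   ] zaxis [ 0.215 -0.977  0.001] jawyaw -77.6 F [-0.7 -0.1 -0.9] w 0.002 q7 -1.94
 turn units total [-0.01  0.01  0.01]
 shift mm in present axes [ 0.1 -0.6  8.5]  in turned axes [ 0.1 -0.7  8.5]
```

View pics/w6.png

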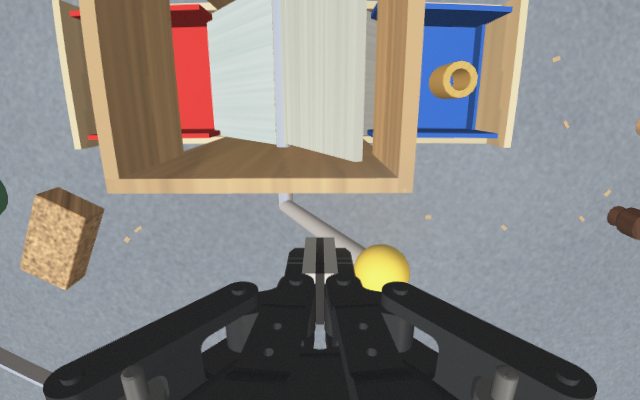

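The lever now leans to the blue side, with the knob at (382,270). I'll push about 8 mm more and measure the flap.

```bash
python3 -m jog '0 0 5 0 0 0 0; 0 0 4 0 0 0 0; 0 0 0 0 0 0 0'; cat > fl.py <<'E'
from lk import *
p,d=bot.read_camera('top'); c=bot.calibration('top'); P=full(c,d)
X=P[165:240,200:290].reshape(-1,3)-[.531,.196,0]
hx=np.cos(A)*X[:,0]+np.sin(A)*X[:,1]; hy=-np.sin(A)*X[:,0]+np.cos(A)*X[:,1]
s=(np.abs(hx)<.035)&(X[:,2]>.14)&(X[:,2]<.205)&(np.abs(hy)<.052)
pf=np.polyfit(X[s,2],hy[s],1);r=hy[s]-np.polyval(pf,X[s,2]);print(s.sum(),'flap angle',np.arctan(pf[0]),'resid',r.std(),np.polyval(pf,.125))
cv2.imwrite('pics/t_last.png',cv2.resize(p[160:260,170:340,::-1],None,fx=4.6,fy=4.6,interpolation=2))
go([.461,-.349,.2])
E
python3 fl.py
```

```text
t: 12.3
eef_pos: [0.4456, 0.1458, 0.2052]
tool_rot: [0.551, 0.443, 0.551, -0.443]
contact_force: [0.3, 0.1, -0.2]
gripper_width: 0.002
358 flap angle -0.5698120556645909 resid 0.0010795085910430074 0.003759387492940386
t 12.35 pos [0.4457 0.1459 0.2053] x [ 0. -0. -1.] zaxis [ 0.216 -0.976  0.   ] jawyaw -77.5 F [0.1 0.5 0.1] w 0.001 q7 -1.92
 shift mm in present axes [  5.4 -92.1 486.5]  in turned axes [  5.4 -92.1 486.5]
```

View pics/t_last.png

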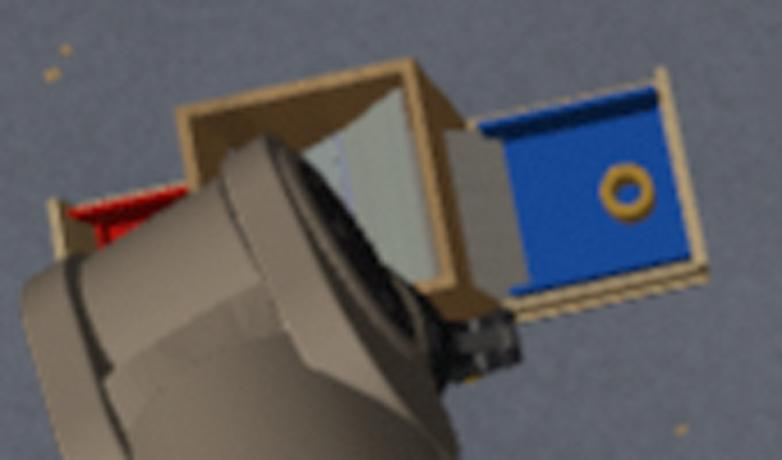

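The flap is at -0.57 rad. Now to the pale knob.

```bash
python3 -m jog '0 0 -5 0 0 0 0; -45 0 0 0 0 0 0; -45 0 0 0 0 0 70; -10 6 45 0 0 0 70; 0 7 46 0 0 0 70'; python3 -m jog '0 7 46 0 0 0 70; 0 7 46 0 0 0 70; 10 6 46 0 0 0 70; 20 6 44 0 0 0 70; 20 6 44 0 0 0 70'; python3 -m jog '30 6 40 0 0 0 70; 20 1 7 0 0 0 70; 0 0 0 0 0 0 70; 0 0 0 0 0 0 70'; python3 - <<'E'
from lk import *
look('w7',0,0,.04,[.575,-.193]); go([.575,-.193,.012],102.5)
E
```

```text
t: 12.85
eef_pos: [0.4785, 0.0661, 0.3085]
tool_rot: [0.554, 0.443, 0.551, -0.44]
contact_force: [0.8, -0.2, -0.2]
gripper_width: 0.511
t: 13.35
eef_pos: [0.558, -0.1501, 0.2552]
tool_rot: [0.552, 0.443, 0.551, -0.442]
contact_force: [0.2, 0.1, 0.4]
gripper_width: 0.818
t: 13.75
eef_pos: [0.5742, -0.1915, 0.2057]
tool_rot: [0.551, 0.442, 0.552, -0.442]
contact_force: [0.7, -0.2, 0.5]
gripper_width: 0.817
top circle mm 577.0494384765625 -193.86795043945312 15.926926612854004 n 802 uv 322.68952618453864 176.9214463840399 zmed 0.03984087773417122
t 13.8 pos [ 0.5748 -0.1911  0.2067] x [ 0.001  0.    -1.   ] zaxis [ 0.219 -0.976 -0.   ] jawyaw -77.4 F [0.1 0.9 0.5] w 0.823 q7 -1.23
 turn units total [ 0.02 -0.   -0.01]
 shift mm in present axes [194.7  -0.5   1.9]  in turned axes [194.7  -0.2   1.9]
```

View pics/w7.png

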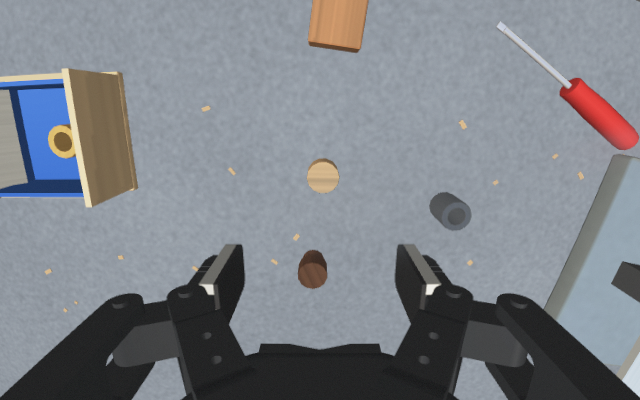

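The pale knob is at (323,177), world (0.577,-0.194). The dark one is at (312,268), clear of the fingers.

```bash
python3 -m jog '45 1 2 0 0 0 65; 45 0 0 0 0 0 65; 45 0 0 0 0 0 65; 35 0 0 0 0 0 65; 18 0 0 0 0 0 65'; python3 -m jog '7 0 0 0 0 0 65; 0 0 0 0 0 0 65; 0 0 0 0 0 0 65'; python3 - <<'E'
from g import *
go([.576,-.1935,.011])
E
python3 -m jog '0 0 0 0 0 0 20; 0 0 0 0 0 0 20; 0 0 0 0 0 0 20; 0 0 0 0 0 0 20; 0 0 0 0 0 0 20' 40
```

```text
t: 14.3
eef_pos: [0.5751, -0.1925, 0.0163]
tool_rot: [0.551, 0.442, 0.553, -0.442]
contact_force: [0.1, -0.9, 0.4]
gripper_width: 0.763
t: 14.6
eef_pos: [0.577, -0.1943, 0.0125]
tool_rot: [0.553, 0.443, 0.551, -0.442]
contact_force: [-0.2, 1.5, 1.1]
gripper_width: 0.755
t 14.6 pos [ 0.577  -0.1943  0.0125] x [ 0.003 -0.001 -1.   ] zaxis [ 0.217 -0.976  0.001] jawyaw -77.5 F [-0.2  1.5  1.1] w 0.755 q7 -1.3
 shift mm in present axes [ 1.5 -0.8 -1. ]  in turned axes [ 1.5 -0.8 -1. ]
t: 15.1
eef_pos: [0.5762, -0.1948, 0.0118]
tool_rot: [0.552, 0.443, 0.551, -0.442]
contact_force: [-1.9, 0.8, 6.5]
gripper_width: 0.36
```

```bash
python3 -m jog '-30 0 0 0 0 0 20; -45 0 0 0 0 0 20; -48 0 0 0 0 0 20; -48 0 0 0 0 0 20; -48 0 0 0 0 0 20'; python3 -m jog '-48 0 0 0 0 0 20; -28 0 -36 0 0 0 20; 0 4 -45 0 0 0 20; 0 5 -45 0 0 0 20; 0 5 -45 0 0 0 20';  python3 -m jog '0 5 -45 0 0 0 20; 0 5 -45 0 0 0 20; 0 5 -45 0 0 0 20; 0 5 -45 0 0 0 20; 0 5 -35 0 0 0 20'; python3 -m jog '0 0 -10 0 0 0 20; 0 0 0 0 0 0 20; 0 0 0 0 0 0 20'; python3 - <<'E'
from lk import *
go([*hop(0,.005),.237],12.5+90)
p,d=bot.read_camera('wrist'); cv2.imwrite('pics/w8.png',p[:,:,::-1])
E
```

```text
t: 15.6
eef_pos: [0.575, -0.1946, 0.232]
tool_rot: [0.552, 0.443, 0.551, -0.443]
contact_force: [1.2, 0.6, -0.4]
gripper_width: 0.355
t: 16.1
eef_pos: [0.5515, -0.0232, 0.3064]
tool_rot: [0.552, 0.443, 0.551, -0.443]
contact_force: [1.1, 0.3, -0.8]
gripper_width: 0.361
t: 16.6
eef_pos: [0.5288, 0.1937, 0.3061]
tool_rot: [0.552, 0.442, 0.552, -0.442]
contact_force: [-0.6, -0.0, -0.6]
gripper_width: 0.356
t: 16.9
eef_pos: [0.5281, 0.1988, 0.3055]
tool_rot: [0.551, 0.443, 0.551, -0.443]
contact_force: [0.4, 0.5, -0.2]
gripper_width: 0.362
t 16.9 pos [0.5281 0.1988 0.3055] x [ 0.    -0.001 -1.   ] zaxis [ 0.215 -0.977  0.001] jawyaw -77.6 F [ 0.4  0.5 -0.2] w 0.362 q7 -1.94
 turn units total [-0.01  0.01  0.  ]
 shift mm in present axes [68.4  2.3 -1.8]  in turned axes [68.5  2.3 -1.7]
```

View pics/w8.png

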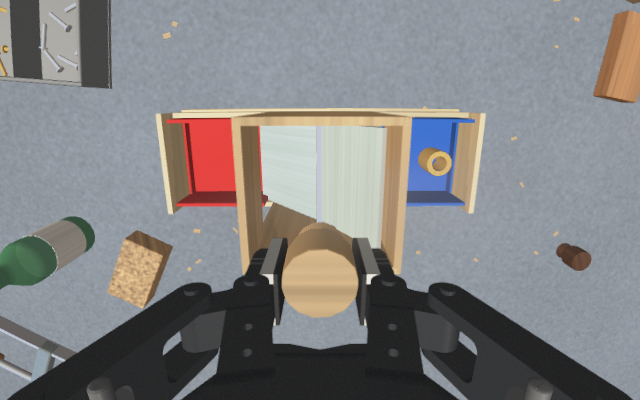

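The pale knob is held at (320,265), and the flap leans to the blue side with red open. Lowering and releasing.

```bash
python3 -m jog '20 2 -2 0 0 0 20; 25 0 0 0 0 0 20; 17 0 0 0 0 0 20; 3 0 0 0 0 0 20; 0 0 0 0 0 0 20'; python3 -m jog '0 0 0 0 0 0 50; 0 0 0 0 0 0 50; 0 0 0 0 0 0 50; 0 0 0 0 0 0 50; 0 0 0 0 0 0 50'
python3 -m jog '-45 0 0 0 0 0 50; -40 0 0 0 0 0 50; 0 -30 0 0 0 0 50; 0 -40 0 0 0 0 50; 0 0 0 0 0 0 50'
python3 - <<'E'
from lk import *
p,d=bot.read_camera('wrist'); cv2.imwrite('pics/w9.png',p[:,:,::-1])
E
python3 fl.py
```

```text
t: 17.45
eef_pos: [0.5296, 0.2013, 0.2404]
tool_rot: [0.551, 0.443, 0.551, -0.444]
contact_force: [-0.5, -0.5, -0.2]
gripper_width: 0.361
t: 17.95
eef_pos: [0.5293, 0.2029, 0.2408]
tool_rot: [0.552, 0.443, 0.551, -0.442]
contact_force: [-0.6, 0.5, 0.4]
gripper_width: 0.586
t: 18.45
eef_pos: [0.4569, 0.1872, 0.3256]
tool_rot: [0.552, 0.441, 0.552, -0.443]
contact_force: [0.3, 0.2, -0.3]
gripper_width: 0.588
373 flap angle -0.5713759131746218 resid 0.0011539363832228872 0.0038090983143166113
t 18.55 pos [0.4606 0.1876 0.326 ] x [ 0.001 -0.    -1.   ] zaxis [ 0.217 -0.976  0.001] jawyaw -77.5 F [-0.3  0.6 -0.3] w 0.582 q7 -1.93
 shift mm in present axes [ 126.2 -116.1  523.8]  in turned axes [ 126.2 -116.1  523.8]
```

View pics/w9.png

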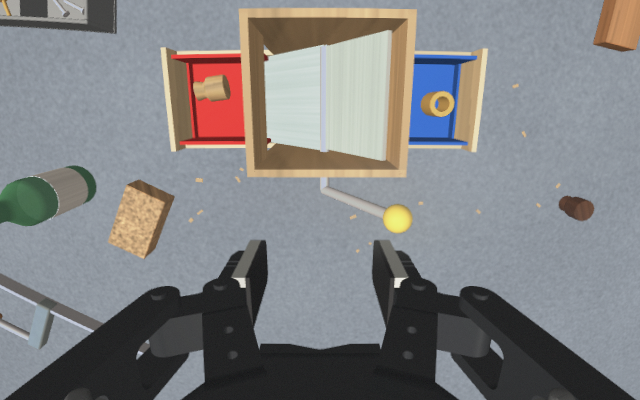

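The pale knob lies in the red tray (212,88) and the bush is in the blue one (438,103). I'll wait a little and check that they are at rest.

```bash
python3 -m jog '-40 0 0 0 0 0 50; 0 0 0 0 0 0 50; 0 0 0 0 0 0 50; 0 0 0 0 0 0 50; 0 0 0 0 0 0 50'; cat > ck.py <<'E'
from lk import *
c=bot.calibration('wrist'); p,d=bot.read_camera('wrist'); P=full(c,d); X=P-[.531,.196,0]
hx=np.cos(A)*X[...,0]+np.sin(A)*X[...,1]; hy=-np.sin(A)*X[...,0]+np.cos(A)*X[...,1]
for n,s in (('blue',-1),('red',1)):
    m=(np.abs(hx)<.043)&(s*hy>.085)&(s*hy<.165)&(P[...,2]>.024)&(P[...,2]<.08)&(d>.1)
    print(n,m.sum(),'rel tray x',np.median(hx[m]).round(4),'y',(np.median(hy[m])-s*.123).round(4),'z',np.percentile(P[m][:,2],[5,50,95]).round(3))
print(bot.get_obs()['t'],bot.get_obs()['contact_force'].round(1))
E
python3 ck.py; python3 -m jog '0 0 0 0 0 0 50; 0 0 0 0 0 0 50; 0 0 0 0 0 0 50; 0 0 0 0 0 0 50; 0 0 0 0 0 0 50'; python3 ck.py
```

```text
t: 19.05
eef_pos: [0.4608, 0.1875, 0.3644]
tool_rot: [0.551, 0.442, 0.552, -0.443]
contact_force: [-0.1, 0.6, 0.1]
gripper_width: 0.587
blue 502 rel tray x -0.0017 y -0.0193 z [0.028 0.052 0.055]
red 632 rel tray x 0.0146 y 0.018 z [0.031 0.041 0.046]
19.1 [-0.5  0.2 -0.2]
t: 19.6
eef_pos: [0.4609, 0.1876, 0.3655]
tool_rot: [0.552, 0.443, 0.551, -0.443]
contact_force: [-0.6, 0.2, 0.1]
gripper_width: 0.587
blue 502 rel tray x -0.002 y -0.0189 z [0.028 0.052 0.055]
red 629 rel tray x 0.015 y 0.0179 z [0.031 0.041 0.046]
19.65 [ 0.1  0.3 -0. ]
```

Both parts are at rest and inside the limits, and the arm is clear. Handing in.

```bash
python3 -c "
from station import bot
print(bot.hand_in())"
```

```text
the job is handed in; nothing more can be done
None
```

Both parts are sorted and the job is handed in, at about 19.7 s of the 72 s allowed; the hand-in gives no verdict.

- **Brass bush:** I leaned the lever to the red side (flap measured at +0.55 rad) and dropped the bush through the hopper. It stands at rest in the blue tray, about 2 mm across and 19 mm along from the tray's middle.
- **Pale knob:** I swung the lever to the blue side (flap at -0.57 rad, the same after the drop) and dropped the knob through. It lies at rest in the red tray, about 15 mm across and 18 mm along from the middle.

In two looks 0.5 s apart, neither part had moved by more than about 0.5 mm. The gripper is empty and well above everything, with no contact force beyond sensor noise. The wrist and top views disagreed by up to about 5 mm on where the lever knob and rim are, which was within the margins. An upward force of about 6 N showed at each grasp as the fingers closed, well under the limits. No check failed.

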